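# Take the small dice cup off its hook

### The arm

A 6-joint arm with a two-finger parallel gripper is mounted at the origin on the work surface. World frame = base frame: x ahead of the robot, y to its left, z up, the work surface at z = 0. Lengths are in m, angles in rad, forces in N, time in s.
With the tool pointing down it reaches from about 0.25 to 0.775 m from the base axis. Payload 4 kg.
Tool frame: the origin (TCP) lies between the finger pads; the fingertips stand r.finger_overhang ahead of it and the grasp point (between the pads) lies 11 mm behind it (r.finger_overhang is the distance from the TCP to the fingertips, in m); z points along the fingers, y is the direction in which the jaws open and shut (so a half turn about z gives the same grasp; the last joint's range is limited). The gripper opens to 85 mm and grips with 20 to 120 N. Pads are 22 mm wide; open, the fingers measure 114 mm over their backs; the gripper's body (76 mm by 85 mm) begins 54 mm behind the grasp point. The pads swing forward as they close: fully open they stand 13 mm farther back than shut.
Start: joints at [-1.376, 0.087, 1.371, -0, 1.684, -0.103], TCP at [0.161, -0.526, 0.239] pointing down, gripper open.
Joint ranges: [-3.1, 3.1], [-0.76, 2.03], [0.27, 2.55], [-1.08, 4.22], [0.17, 2.65], [-2.57, 2.57]. Speed limits (rad/s): [2.79, 2.79, 3.14, 3.14, 3.14, 3.14].

### API

Orientations are given as a rotation vector (axis times angle).
In Python, from rig import r, optics gives the robot as it stands.
- The arm moves only by the tool arm_command, never from a script. Its argument "moves" is a list of rows, each a list of 3 entries, a list of its own where there are three numbers: the shift along the tool's x, y, z in m, then the turn about the tool's z in degrees, then the gripper command: -1 is shut, 1 is fully open, values between are in proportion. In form: [[[dx, dy, dz], yaw, gripper], ...]. A call has exactly 5 rows; each row shifts and turns the commanded pose from where the row before left it, along the tool's axes as they then stand; what a row does not reach is not made up. A row lasts 1/10 s, in which the tool goes at most 50 mm and 8.59 degrees, less where a joint would pass 70% of its speed; a pose out of reach is approached as far as the arm can. A call is refused whole if a number of a shift passes 0.05 or a number of a turn 8.59, either way. A call with a gripper value outside its range is refused whole. The fingers move at their own pace and stop on an object; "squeeze" is the grip in N (left out, the last holds). Time passes only in rows, so rows that do not move let the fingers close, or fill a call up. It gives the time, the measured TCP pose, the force and the opening at its end, in the units of the state.
- r.sense(): the state, without advancing time (a new reading comes with each control period).
- optics.snapshot(name): name is "scene" or "top" or "wrist"; returns a dict with "img" (480x640x3 uint8, red, green, blue), "fov_y" (degrees; the focal length in pixels is half the picture's height over the tangent of half this angle, whatever the lens; pixels are square), "cx", "cy" (the principal point, pixels), "k1" (the pictures are not rectified: a ray, as slopes to the right and down, at radius r is drawn at 1 + k1 r^2 times it, then the intrinsics apply), "R" (3x3) and "t" (3): a world point X has camera coordinates R X + t. Camera axes: x right, y down, z forward; pixel columns grow to the right and rows downward; lengths in m; the calibration is good to about 2 mm. A picture is of the moment at which its call begins. There is no depth.
- r.close_job(): hands the job in, once; it reports no verdict.
The state is a dict: "time_s": time; "q": joint angles; "dq": joint speeds; "joint_torque": joint torques, N m; "tool_pos": TCP position; "eef_rot": TCP orientation; "ft_force": force on the tool from outside, world axes, zero at the start; "moment": the same for the moment, N m; "width": opening from 0.0 (shut) to 1.0 (fully open).
Only numpy, scipy, OpenCV 4.12 (cv2) and the standard library are available. Lean on these libraries where they do the work, as an engineer would, in place of code of your own. Each camera call takes 0.05 s, during which the arm holds its last target. There are 200 camera calls.

### The job

Unhook the smaller of the two black dice cups from its stand: lift it by the wooden grip until its handle clears the upturned tip of the hook, draw it off without straining the hook, and stand it upright, wholly on the round cork mat. Put it down gently rather than dropping it, let go, and leave the larger cup hanging where it is.

Things in the scene. Friction and masses are not known exactly. Their poses are not given: they have to be found in the camera images.
- dice_cup: Smaller black dice cup, loose, 0.1 kg (sizes in mm). Origin: centre of its underside, 55 above the shelf while hung; z up. 60 high, rim dia 60, base dia 48. Rigid arch handle over it: legs on the rim at +y and -y, crossbar along y 12 wide, 8 thick, its underside 125 above the origin, resting in the hook. The window between rim and crossbar is 65 high, 58 wide; the hook passes through it along x.
- dice_cup_grip (a point): Centre of the wooden grip block on the smaller cup's handle, to be pinched from above: 20 x 20 mm, 50 high, on the middle of the crossbar. 25 above the crossbar's top, 158 above the cup's underside, on its axis; axes as the cup's. Starts about 213 above the shelf. The hook runs along x, so fingers closing along y stay clear of it.
- hook_stand: Fixed steel stand of the smaller cup (mm). Origin on the shelf under the hook's trough; the cup hangs within 8 of it along x and 4 deg in yaw. A post at x 60 to 72 bears a level strip, 16 wide, 5 thick, top face 180 up, running to -x. At its end it turns up: tip at x -35 to -30, top 32 above the strip (212 up, the highest point). Draw off to -x. Foot plate x -40 to 90, y +-45, 8 thick.
- mat: Round cork mat fixed on the shelf, diameter 110 mm, thickness 4 mm. Origin at the centre of its underside, on the shelf.
- big_cup_grip (a point): Centre of the wooden grip block (20 x 20 x 50 mm) of the larger black dice cup (85 high, rim dia 84, same form of handle), hanging on an identical stand of its own, on either side. To be left alone.
Not all that is in view belongs to the job. Of the things shaped like the mat, the cork one is meant.

How it is judged:
By the outcome, as a careful person would: the job done as asked, in the order asked, and still so for the second after the job is handed in, with the robot touching nothing.
It also fails if it takes over 40 s, if anything falls off the work surface, if the arm or the gripper's body presses on something with over 40 N, if the wrist force passes 120 N, or if a joint passes its speed limit or range.

## Working session

There is one attempt and no reset: what is moved stays moved. The work goes in short steps, Python scripts to look and compute and a tool call to move; the robot and the scene stay as the last step left them, time stands still between calls to the robot, and variables do not carry over. Pictures are saved under pics/ and viewed, about 8 in all and at most 12, crops included, and the job is handed in when it is done.

Besides the shell and the picture viewer there is one more tool, called after "Request:" as name(argument=value, ...), one argument or row to a line, values as JSON. arm_command: Moves the arm, as the interface text tells. Its arguments: {"type":"object","properties":{"moves":{"type":"array","items":{"type":"array"}},"squeeze":{"type":"number"}},"required":["moves"]}

```bash
mkdir -p pics; cat > h.py <<'E'
import numpy as np, cv2
from rig import r, optics
def K(s):
    f=240/np.tan(np.radians(s["fov_y"])/2); return f
def ray(s,u,v):
    f=K(s); d=np.array([(u-s["cx"])/f,(v-s["cy"])/f]); p=d.copy()
    for _ in range(30): p=d/(1+s["k1"]*(p@p))
    R=np.array(s["R"]); t=np.array(s["t"])
    o=-R.T@t; w=R.T@np.array([p[0],p[1],1]); return o,w/np.linalg.norm(w)
def onz(s,u,v,z):
    o,w=ray(s,u,v); return o+w*(z-o[2])/w[2]
def proj(s,X):
    c=np.array(s["R"])@np.array(X)+np.array(s["t"]); p=c[:2]/c[2]; p=p*(1+s["k1"]*(p@p)); return p*K(s)+[s["cx"],s["cy"]]
def tri(a,b):
    (o1,w1),(o2,w2)=a,b
    A=np.stack([w1,-w2],1); x=np.linalg.lstsq(A,o2-o1,rcond=None)[0]
    p,q=o1+w1*x[0],o2+w2*x[1]; return (p+q)/2,np.linalg.norm(p-q)
def save(s,n): cv2.imwrite(f"pics/{n}.png",s["img"][:,:,::-1])
E
python3 - <<'E'
from h import *
import pickle
S={n:optics.snapshot(n) for n in("scene","top","wrist")}
pickle.dump(S,open("s0.pkl","wb"))
for n in S: save(S[n],n+"0"); print(n,S[n]["fov_y"],S[n]["k1"],-np.array(S[n]["R"]).T@S[n]["t"])
st=r.sense(); print({k:st[k] for k in("time_s","tool_pos","eef_rot","width","ft_force")},r.finger_overhang)
E
```

```text
scene 57.52000061469734 0.03726195071555344 [ 0.92522998 -0.41522558  0.54417093]
top 54.21030272968159 -0.0026519534073237115 [ 0.32100449 -0.01230234  1.14162052]
wrist 61.45636910622866 0.003975295622550587 [ 0.23376509 -0.50438405  0.37320828]
{'time_s': 0.15, 'tool_pos': array([ 0.16129123, -0.52541953,  0.23838504]), 'eef_rot': array([-3.10508955e+00, -4.65730825e-01,  1.31065100e-04]), 'width': 1.0024268146954853, 'ft_force': array([ 0.02525036,  0.30641336, -0.13186472])} 0.008
```

View pics/scene0.png

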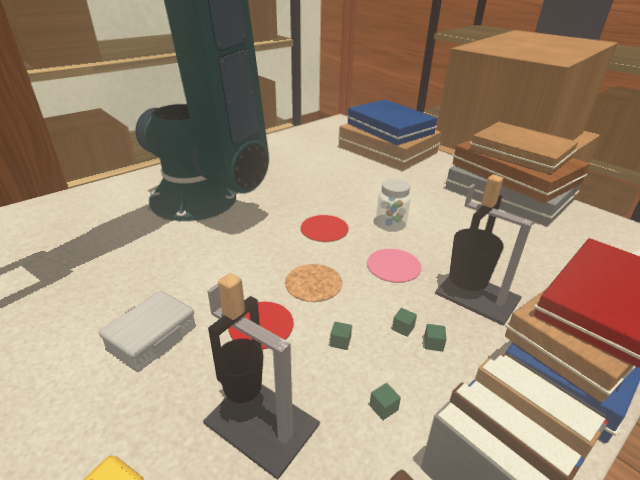

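View pics/top0.png

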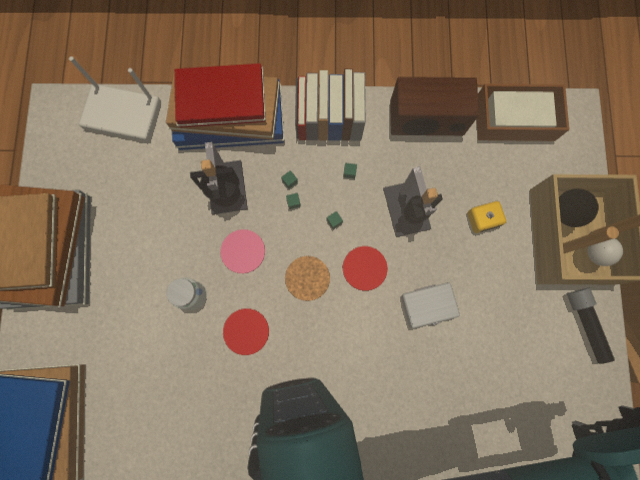

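Candidates for the smaller cup: A, at scene (240,370) / top (410,205), and B, at scene (475,258) / top (222,185). Mat-shaped discs in top: cork (307,278), red (365,268), red (246,331), pink (242,251). The speckled brown one is the cork mat. I'll measure the cups and check them in an enlarged crop.

```bash
python3 - <<'E'
from h import *
import pickle
S=pickle.load(open("s0.pkl","rb"))
a=S["scene"]["img"];b=S["top"]["img"]
def c(i,x,y,w,h): return cv2.resize(i[y:y+h,x:x+w],(400,300),interpolation=cv2.INTER_CUBIC)
m=np.vstack([np.hstack([c(a,160,265,280,210)[:, :],c(a,400,165,200,150)]),np.hstack([c(b,360,150,120,90),c(b,170,135,120,90)])])
cv2.imwrite("pics/crop1.png",m[:,:,::-1])
t=S["top"]; hsv=cv2.cvtColor(b,cv2.COLOR_RGB2HSV)
mk=cv2.inRange(hsv,(5,90,90),(20,220,255)); mk[:240]=0;mk[320:]=0;mk[:,:270]=0;mk[:,345:]=0
cs,_=cv2.findContours(cv2.morphologyEx(mk,cv2.MORPH_CLOSE,np.ones((5,5))),0,2); k=max(cs,key=cv2.contourArea); e=cv2.fitEllipse(k); print("mat",e,onz(t,*e[0],0.004))
for n,roi in(("scene",[(200,260,265,330),(475,510,165,215)]),("top",[(420,445,180,205),(195,220,140,180)])):
    h=cv2.cvtColor(S[n]["img"],cv2.COLOR_RGB2HSV); mm=cv2.inRange(h,(5,100,90),(20,255,255))
    for x0,x1,y0,y1 in roi:
        ys,xs=np.nonzero(mm[y0:y1,x0:x1]); print(n,len(xs),xs.mean()+x0,ys.mean()+y0,xs.min()+x0,xs.max()+x0,ys.min()+y0,ys.max()+y0)
E
```

```text
mat ((306.96673583984375, 277.881591796875), (43.83989715576172, 44.06193161010742), 66.01312255859375) [0.4397111  0.01547766 0.004     ]
scene 907 231.42998897464167 296.0242557883131 219 258 274 329
scene 815 493.3631901840491 182.33128834355827 475 509 165 207
top 137 430.0948905109489 194.992700729927 423 437 188 202
top 167 207.66467065868264 167.4431137724551 201 214 160 175
```

View pics/crop1.png

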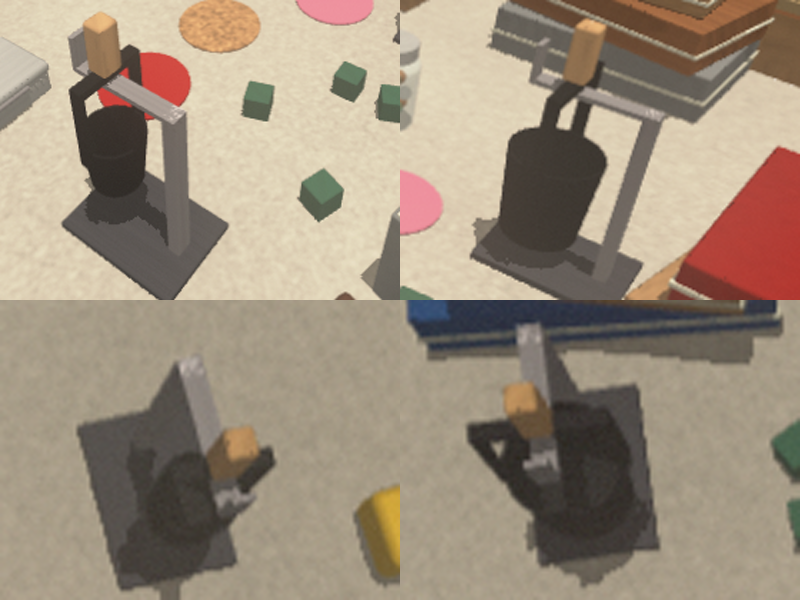

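A is the smaller: its bowl leaves much of the identical foot plate uncovered, and the post and grip look large beside it. B's bowl nearly fills its plate. Target is A. Next is its position and the stand yaw.

```bash
cat >> h.py <<'E'
from scipy.spatial.transform import Rotation as Ro
def yaws(st):
    M=Ro.from_rotvec(st["eef_rot"]).as_matrix(); return M
E
python3 - <<'E'
from h import *
import pickle
S=pickle.load(open("s0.pkl","rb")); t=S["top"]; s=S["scene"]
print("gripA",tri(ray(s,231.4,296),ray(t,430.1,195)))
# plate corners (top, z=.008)
P=[onz(t,360+u*.3,150+v*.3,.008) for u,v in[(80,428),(118,587),(235,565),(182,395)]]
for p in P: print(p.round(4))
d=P[0]-P[1]; print("yaw plate",np.degrees(np.arctan2(d[1],d[0])))
a=onz(t,360+192*.3,150+362*.3,.18); b=onz(t,360+222*.3,150+465*.3,.18); d=a-b; print("strip yaw",np.degrees(np.arctan2(d[1],d[0])),a,b)
M=yaws(r.sense()); print(M.round(3)); print("tool y angle",np.degrees(np.arctan2(M[1,1],M[0,1])),"tool x",np.degrees(np.arctan2(M[1,0],M[0,0])))
g=cv2.cvtColor(t["img"],cv2.COLOR_RGB2GRAY)
E
```

```text
gripA (array([ 0.59010735, -0.23941865,  0.21528224]), np.float64(0.0003828378792358861))
[ 0.4397 -0.1714  0.008 ]
[ 0.3261 -0.1966  0.008 ]
[ 0.3423 -0.2808  0.008 ]
[ 0.4645 -0.2463  0.008 ]
yaw plate 12.546979173674876
strip yaw 14.559336381978898 [ 0.46341196 -0.21758971  0.18      ] [ 0.39963433 -0.23415421  0.18      ]
[[ 0.956  0.293 -0.   ]
 [ 0.293 -0.956  0.002]
 [ 0.    -0.002 -1.   ]]
tool y angle -72.93963657514188 tool x 17.06034524647863
```

View pics/wrist0.png

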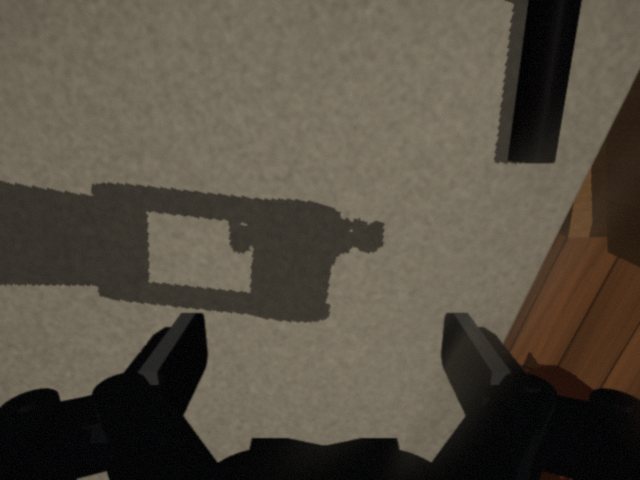

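The wrist view shows only shelf, shadow and open fingers, with the torch handle at (540,80). Moving to a hover about 90 mm short of the grip, to look from near.

Request:
arm_command(
  moves=[
    [[0.03,-0.011,-0.012],0,1],
    [[0.04,-0.0154,-0.01],0,1],
    [[0.042,-0.0162,-0.01],0,1],
    [[0.042,-0.0162,-0.01],0,1],
    [[0.042,-0.0162,-0.01],0,1],
  ],
)

```text
time_s: 0.65
tool_pos: [0.3278, -0.3953, 0.2914]
eef_rot: [-3.107, -0.465, 0.0]
ft_force: [0.0, -0.4, -0.4]
width: 0.999
```

Request:
arm_command(
  moves=[
    [[0.042,-0.0162,-0.01],0,1],
    [[0.042,-0.0162,0],0,1],
    [[0.042,-0.0162,0],0,1],
    [[0.04,-0.0154,0],2,1],
    [[0.04,-0.0154,0],1.5,1],
  ],
)

```text
time_s: 1.15
tool_pos: [0.5024, -0.2599, 0.301]
eef_rot: [-3.12, -0.37, 0.001]
ft_force: [-0.1, -0.5, 0.6]
width: 1.002
```

```bash
python3 - <<'E'
from h import *
import pickle
w=optics.snapshot("wrist");st=r.sense(); w2=optics.snapshot("wrist"); pickle.dump(w2,open("w1.pkl","wb")); save(w2,"w1")
print(r.sense()["tool_pos"],yaws(st).round(3),r.sense()["time_s"])
S=pickle.load(open("s0.pkl","rb")); t=S["top"]
P=[onz(t,360+u*.3,150+(v-300)*.3,.008) for u,v in[(80,428),(118,587),(235,565),(182,395)]]
for p in P: print(p.round(4))
d=P[0]-P[1]; print("yaw plate",np.degrees(np.arctan2(d[1],d[0])))
a=onz(t,360+192*.3,150+62*.3,.18); b=onz(t,360+222*.3,150+165*.3,.18); d=a-b; print("strip yaw",np.degrees(np.arctan2(d[1],d[0])),a,b)
E
```

```text
[ 0.50439353 -0.25776721  0.30002211] [[ 0.971  0.24   0.003]
 [ 0.24  -0.971  0.005]
 [ 0.004 -0.004 -1.   ]] 1.25
[ 0.6663 -0.1751  0.008 ]
[ 0.5444 -0.2012  0.008 ]
[ 0.5618 -0.2884  0.008 ]
[ 0.693  -0.2528  0.008 ]
yaw plate 12.08368297217079
strip yaw 14.000210270984658 [ 0.65878412 -0.22338661  0.18      ] [ 0.5902922  -0.24046383  0.18      ]
```

View pics/w1.png

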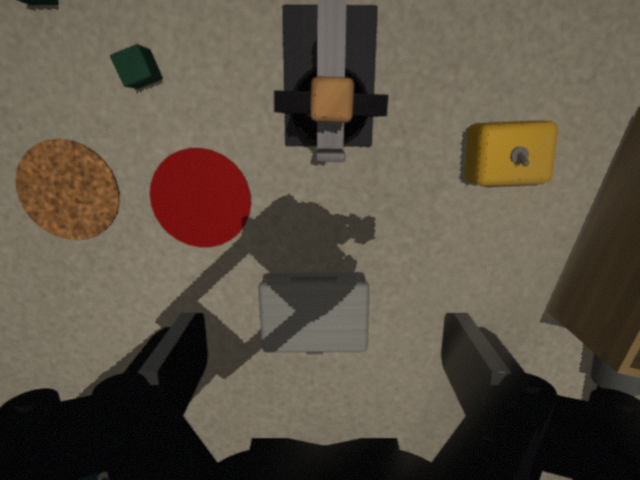

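From near: grip block at (333,100), crossbar ends (275,102) and (387,105), hook tip at (330,155), stand vertical in the picture. So the tool yaw matches the stand, and the cup is turned about 2° from it. Measuring.

```bash
python3 - <<'E'
from h import *
import pickle
w=pickle.load(open("w1.pkl","rb")); i=w["img"]; h=cv2.cvtColor(i,cv2.COLOR_RGB2HSV)
m=cv2.inRange(h,(5,100,90),(20,255,255)); m[:60]=0;m[140:]=0;m[:,:290]=0;m[:,375:]=0
k=max(cv2.findContours(m,0,2)[0],key=cv2.contourArea); print(cv2.boundingRect(k),cv2.minAreaRect(k))
x,y,ww,hh=cv2.boundingRect(k)
v=h[:,:,2]
for y0 in(275,283,380,386): pass
for u in (280,286,376,382):
    col=v[80:130,u].astype(int); print(u,np.nonzero(col<45)[0]+80 if u else 0)
# block top centre for z=.238
for c in [(x+ww/2,y+hh/2)]:
    print(c,onz(w,*c,.238),onz(w,*c,.213))
p=onz(w,281,102,.184);q=onz(w,379,104.5,.184);print(p,q,(p+q)/2,np.degrees(np.arctan2(*(p-q)[:2])))
b=onz(w,330,152,.212);print("tip",b)
E
```

```text
(311, 77, 42, 44) ((331.67230224609375, 98.3984603881836), (40.437644958496094, 43.322086334228516), 3.1798300743103027)
280 [ 91  92  93  94  95  96  97  98  99 100 101 102 103 104 105 106 107 108
 109 110 111]
286 [ 80  81  82  83  84  85  86  87  88  89  90  91  92  93  94  95  96  97
  98  99 100 101 102 103 104 105 106 107 108 109 110 111 112 113 114 115
 116 117 118 119 120 121 122 123 124 125 126 127 128 129]
376 [ 95  96  97  98  99 100 101 102 103 104 105 106 107 108 109 110 111 112
 113 114 115]
382 [ 95  96  97  98  99 100 101 102 103 104 105 106 107 108 109 110 111 112
 113 114 115]
(332.0, 99.0) [ 0.58881129 -0.23969189  0.238     ] [ 0.58991913 -0.23979149  0.213     ]
[ 0.58238134 -0.21115199  0.184     ] [ 0.59487757 -0.26755695  0.184     ] [ 0.58862946 -0.23935447  0.184     ] -12.491816904296433
tip [ 0.56343756 -0.24539821  0.212     ]
```

Request:
arm_command(
  moves=[
    [[0.03,0.001,0],0,1],
    [[0.03,0.001,0],0,1],
    [[0.0265,0.0007,0],2.3,1],
    [[0,0,0.02],0,1],
    [[0,0,0.02],0,1],
  ],
)

```text
time_s: 1.75
tool_pos: [0.5865, -0.2442, 0.2606]
eef_rot: [3.126, 0.309, 0.0]
ft_force: [0.0, -0.7, -0.4]
width: 1.0
```

```bash
python3 - <<'E'
from h import *
optics.snapshot("wrist");optics.snapshot("wrist");st=r.sense();print(st["tool_pos"],yaws(st).round(3)); M=yaws(st); print(M.T@(np.array([.589,-.2397,.205])-st["tool_pos"]))
E
```

```text
[ 0.5844383  -0.2435716   0.25676484] [[ 0.981  0.195 -0.007]
 [ 0.195 -0.981  0.003]
 [-0.007 -0.005 -1.   ]]
[ 0.00557463 -0.00265398  0.05174241]
```

Request:
arm_command(
  moves=[
    [[0.003,-0.001,0.02],0,1],
    [[0,0,0.02],0,1],
    [[0,0,0.011],0,1],
    [[0,0,0],0,1],
    [[0,0,0],0,1],
  ],
)

```text
time_s: 2.35
tool_pos: [0.5888, -0.2426, 0.2113]
eef_rot: [3.126, 0.308, 0.001]
ft_force: [-0.3, -0.0, 0.2]
width: 1.002
```

```bash
python3 - <<'E'
from h import *
L=[]
for _ in range(6): w=optics.snapshot("wrist");st=r.sense();L.append(st["tool_pos"]);print(st["tool_pos"],yaws(st)[:,0].round(3),st["ft_force"].round(1))
p=np.mean(L,0); M=yaws(st); print(p,M.T@(np.array([.589,-.2397,.205])-p))
save(w,"w2")
E
```

```text
[ 0.5890981  -0.24270346  0.21197158] [0.981 0.195 0.002] [ 0.7 -1.1  1.6]
[ 0.58923202 -0.24266     0.21216604] [0.981 0.195 0.002] [0.4 0.8 0.1]
[ 0.58926736 -0.24261354  0.21214028] [0.981 0.195 0.002] [0.5 0.4 0.5]
[ 0.58921786 -0.24256221  0.21192408] [0.981 0.195 0.002] [-0.1 -0.3 -0. ]
[ 0.58913549 -0.24243773  0.2116462 ] [0.981 0.195 0.002] [-0.  -0.3 -0.1]
[ 0.58906184 -0.24238774  0.21135918] [0.981 0.195 0.001] [ 0.1 -0.4 -0.3]
[ 0.58916878 -0.24256078  0.21186789] [ 0.00038432 -0.00284663  0.00686509]
```

View pics/w2.png

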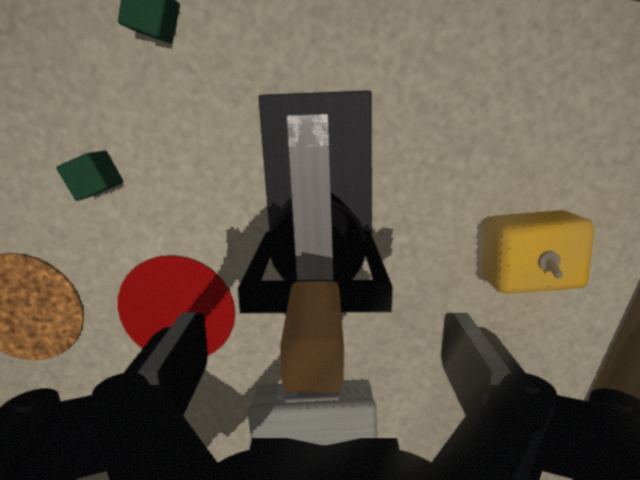

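The block sits at (313,340), midway between fingers at about (325,340) but slightly left. That agrees with the computed -2.8 mm along tool y. Correcting and closing.

Request:
arm_command(
  moves=[
    [[0,-0.0028,0.006],0,1],
    [[0,0,0],0,1],
    [[0,0,0],0,-1],
    [[0,0,0],0,-1],
    [[0,0,0],0,-1],
  ],
  squeeze=40,
)

```text
time_s: 3.15
tool_pos: [0.5882, -0.2395, 0.2044]
eef_rot: [3.126, 0.308, 0.0]
ft_force: [0.7, 0.0, -0.2]
width: 0.514
```

Request:
arm_command(
  moves=[
    [[0,0,0],0,-1],
    [[0,0,0],0,-1],
    [[0,0,0],0,-1],
    [[0,0,0],0,-1],
    [[0,0,0],0,-1],
  ],
)

```text
time_s: 3.65
tool_pos: [0.5883, -0.2394, 0.2045]
eef_rot: [3.126, 0.308, 0.0]
ft_force: [-0.3, 0.3, 1.5]
width: 0.233
```

Opening is 20 mm, so the block is held and forces are small. Lifting 45 mm slowly.

Request:
arm_command(
  moves=[
    [[0,0,-0.003],0,-1],
    [[0,0,-0.006],0,-1],
    [[0,0,-0.008],0,-1],
    [[0,0,-0.01],0,-1],
    [[0,0,-0.01],0,-1],
  ],
)

```text
time_s: 4.15
tool_pos: [0.5883, -0.2396, 0.2426]
eef_rot: [3.126, 0.308, 0.001]
ft_force: [0.6, -0.8, -1.6]
width: 0.228
```

Request:
arm_command(
  moves=[
    [[0,0,-0.006],0,-1],
    [[0,0,-0.002],0,-1],
    [[0,0,0],0,-1],
    [[0,0,0],0,-1],
    [[0,0,0],0,-1],
  ],
)

```text
time_s: 4.65
tool_pos: [0.588, -0.2394, 0.2485]
eef_rot: [-3.126, -0.308, 0.002]
ft_force: [0.6, 0.2, -1.3]
width: 0.23
```

```bash
python3 - <<'E'
from h import *
s=optics.snapshot("scene"); st=r.sense(); print(st["tool_pos"],yaws(st).round(3),st["ft_force"],st["width"])
cv2.imwrite("pics/s2.png",cv2.resize(s["img"][180:480,140:440],(600,600))[:,:,::-1])
E
```

```text
[ 0.5879816 -0.2393745  0.2485834] [[ 0.981  0.195 -0.001]
 [ 0.195 -0.981  0.   ]
 [-0.001 -0.001 -1.   ]] [-0.5132843   0.48179025 -1.15824936] 0.2296300318257633
```

View pics/s2.png

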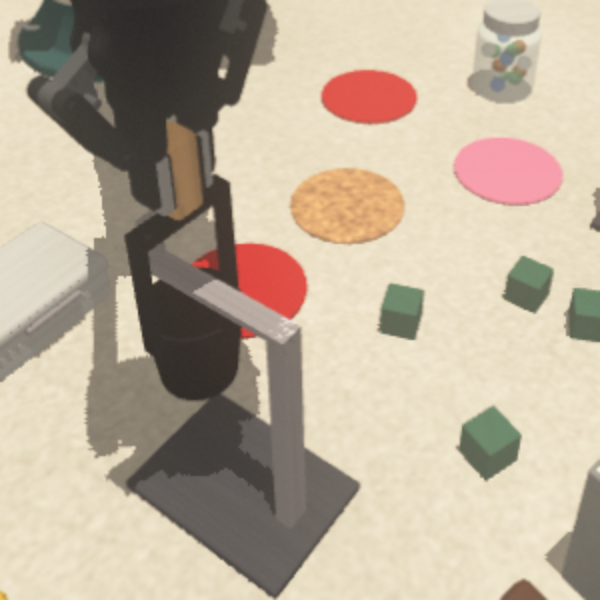

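The cup has lifted cleanly with the crossbar above the hook tip: rise 44 mm against the 32 needed, and the rim still below the strip. Drawing off along the stand's -x.

Request:
arm_command(
  moves=[
    [[-0.005,0.0002,0],0,-1],
    [[-0.01,0.0005,0],0,-1],
    [[-0.015,0.0007,0],0,-1],
    [[-0.02,0.0009,0],0,-1],
    [[-0.02,0.0009,0],0,-1],
  ],
)

```text
time_s: 5.2
tool_pos: [0.5188, -0.2565, 0.2493]
eef_rot: [3.126, 0.308, -0.001]
ft_force: [-0.3, -0.3, 0.1]
width: 0.232
```

Request:
arm_command(
  moves=[
    [[-0.02,0.0009,0],0,-1],
    [[-0.015,0.0007,0],0,-1],
    [[-0.01,0.0005,0],0,-1],
    [[-0.005,0.0002,0],0,-1],
    [[0,0,0],0,-1],
  ],
)

```text
time_s: 5.7
tool_pos: [0.4713, -0.2685, 0.2495]
eef_rot: [3.126, 0.307, 0.001]
ft_force: [0.3, 0.9, -1.3]
width: 0.228
```

```bash
python3 - <<'E'
from h import *
s=optics.snapshot("scene"); st=r.sense(); M=yaws(st);p=st["tool_pos"];print(p,M.round(3),st["ft_force"],st["width"])
print(M.T@(np.array([.4397,.0155,p[2]])-p))
t=optics.snapshot("top"); cv2.imwrite("pics/st3.png",np.hstack([s["img"][180:480,100:400],t["img"][120:420,200:500]])[:,:,::-1])
E
```

```text
[ 0.47172545 -0.26831862  0.24940491] [[ 0.981  0.195  0.001]
 [ 0.195 -0.981 -0.   ]
 [ 0.001  0.    -1.   ]] [-0.55634084 -0.02159124  0.08083134] 0.22990420039557655
[ 2.39924158e-02 -2.84610264e-01 -4.17458358e-05]
```

View pics/st3.png

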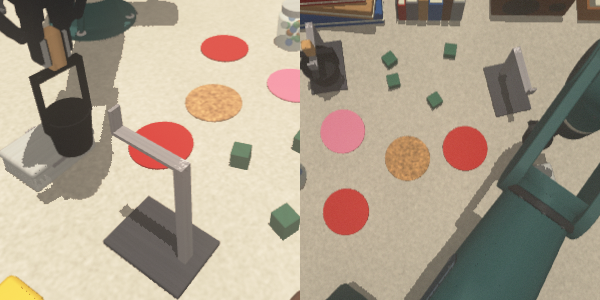

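The hook is bare and cleared, and the cup hangs upright from the jaws with its stand undisturbed. Carrying it over the mat.

Request:
arm_command(
  moves=[
    [[0.0008,-0.01,0],0,-1],
    [[0.0017,-0.02,0],0,-1],
    [[0.003,-0.035,0],0,-1],
    [[0.0034,-0.04,0],0,-1],
    [[0.0034,-0.04,0],0,-1],
  ],
)

```text
time_s: 6.3
tool_pos: [0.4548, -0.1208, 0.2492]
eef_rot: [-3.125, -0.309, -0.0]
ft_force: [0.1, 0.5, -1.5]
width: 0.23
```

Request:
arm_command(
  moves=[
    [[0.0034,-0.04,0],0,-1],
    [[0.0034,-0.04,0],0,-1],
    [[0.0025,-0.03,0],0,-1],
    [[0.0017,-0.02,0],0,-1],
    [[0.0008,-0.0096,0],0,-1],
  ],
)

```text
time_s: 6.8
tool_pos: [0.4387, 0.0185, 0.2495]
eef_rot: [-3.125, -0.315, -0.001]
ft_force: [-0.7, -0.8, -0.8]
width: 0.228
```

Request:
arm_command(
  moves=[
    [[0,0,0.01],0,-1],
    [[0,0,0.02],0,-1],
    [[0,0,0.02],0,-1],
    [[0,0,0.015],0,-1],
    [[0,0,0.008],0,-1],
  ],
)

```text
time_s: 7.3
tool_pos: [0.4385, 0.0148, 0.1737]
eef_rot: [-3.126, -0.306, 0.006]
ft_force: [-0.4, 0.0, -1.3]
width: 0.23
```

```bash
python3 - <<'E'
from h import *
optics.snapshot("wrist");optics.snapshot("wrist");s=optics.snapshot("scene"); st=r.sense(); M=yaws(st);p=st["tool_pos"];print(p,M.round(3),st["ft_force"],st["width"])
print(M.T@(np.array([.4397,.0155,p[2]])-p))
cv2.imwrite("pics/s4.png",cv2.resize(s["img"][150:350,220:420],(600,600))[:,:,::-1])
E
```

```text
[0.43938121 0.01504582 0.17572554] [[ 0.981  0.194 -0.001]
 [ 0.194 -0.981 -0.   ]
 [-0.001 -0.    -1.   ]] [ 0.01069902  0.28744191 -0.58970718] 0.2335099258078619
[ 4.00990835e-04 -3.83550656e-04 -4.55732241e-07]
```

View pics/s4.png

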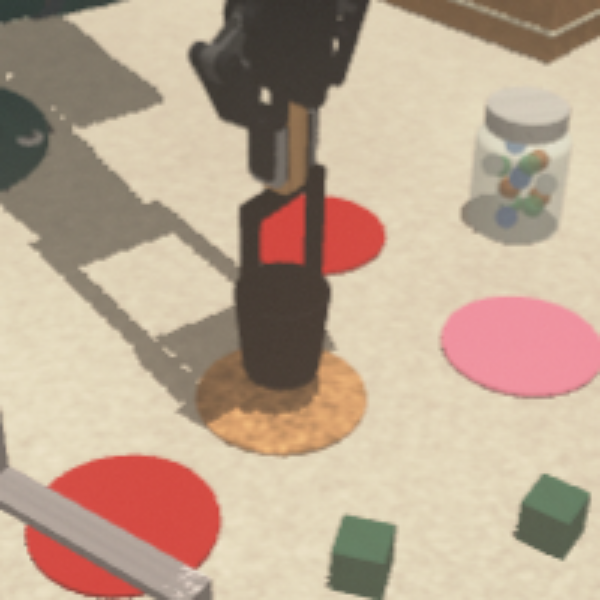

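The cup is upright over the cork mat, underside about 22 mm above it and centred within 1 mm. Lowering 18 mm, then creeping until the force shows contact.

Request:
arm_command(
  moves=[
    [[0,0,0.005],0,-1],
    [[0,0,0.005],0,-1],
    [[0,0,0.004],0,-1],
    [[0,0,0.003],0,-1],
    [[0,0,0.001],0,-1],
  ],
)

```text
time_s: 7.95
tool_pos: [0.4394, 0.0156, 0.1579]
eef_rot: [-3.126, -0.308, 0.001]
ft_force: [-0.1, 0.7, -0.8]
width: 0.23
```

Request:
arm_command(
  moves=[
    [[0,0,0.001],0,-1],
    [[0,0,0.001],0,-1],
    [[0,0,0.0005],0,-1],
    [[0,0,0.0005],0,-1],
    [[0,0,0],0,-1],
  ],
)

```text
time_s: 8.45
tool_pos: [0.4396, 0.0155, 0.1553]
eef_rot: [3.126, 0.308, 0.0]
ft_force: [0.7, -0.1, -1.3]
width: 0.234
```

Request:
arm_command(
  moves=[
    [[0,0,0.0005],0,-1],
    [[0,0,0.0005],0,-1],
    [[0,0,0.0005],0,-1],
    [[0,0,0],0,-1],
    [[0,0,0],0,-1],
  ],
)

```text
time_s: 8.95
tool_pos: [0.4396, 0.0155, 0.1538]
eef_rot: [3.126, 0.308, -0.0]
ft_force: [1.3, -0.1, -0.6]
width: 0.229
```

Request:
arm_command(
  moves=[
    [[0,0,0.0005],0,-1],
    [[0,0,0],0,-1],
    [[0,0,0.0005],0,-1],
    [[0,0,0],0,-1],
    [[0,0,0],0,-1],
  ],
)

```text
time_s: 9.45
tool_pos: [0.4399, 0.0156, 0.1535]
eef_rot: [3.126, 0.308, 0.001]
ft_force: [-0.9, 0.5, 5.3]
width: 0.23
```

Contact: +5 N at TCP z 0.1535, the height predicted. Releasing slowly, then rising.

Request:
arm_command(
  moves=[
    [[0,0,-0.0005],0,-0.5],
    [[0,0,0],0,-0.4],
    [[0,0,0],0,-0.2],
    [[0,0,0],0,0.2],
    [[0,0,0],0,0.5],
  ],
  squeeze=20,
)

```text
time_s: 9.95
tool_pos: [0.4396, 0.0155, 0.1531]
eef_rot: [3.126, 0.308, -0.001]
ft_force: [-0.4, -0.1, 1.0]
width: 0.728
```

Request:
arm_command(
  moves=[
    [[0,0,0],0,0.5],
    [[0,0,0],0,0.5],
    [[0,0,0],0,0.5],
    [[0,0,-0.005],0,0.5],
    [[0,0,-0.01],0,0.5],
  ],
)

```text
time_s: 10.45
tool_pos: [0.4391, 0.0155, 0.1681]
eef_rot: [-3.126, -0.308, 0.003]
ft_force: [-0.6, 0.2, 0.7]
width: 0.745
```

Request:
arm_command(
  moves=[
    [[0,0,-0.02],0,0.5],
    [[0,0,-0.03],0,0.5],
    [[0,0,-0.03],0,0.5],
    [[0,0,-0.03],0,0.5],
    [[0,0,-0.02],0,0.5],
  ],
)

```text
time_s: 10.95
tool_pos: [0.4402, 0.0155, 0.3021]
eef_rot: [3.125, 0.308, 0.007]
ft_force: [0.6, 0.1, 0.6]
width: 0.755
```

Request:
arm_command(
  moves=[
    [[-0.02,0,0],0,0.5],
    [[-0.03,0,0],0,0.5],
    [[-0.03,0,0],0,0.5],
    [[-0.02,0,0],0,0.5],
    [[0,0,0],0,0.5],
  ],
)

```text
time_s: 11.45
tool_pos: [0.3403, -0.0042, 0.3001]
eef_rot: [3.125, 0.306, 0.005]
ft_force: [1.0, 0.2, 1.1]
width: 0.748
```

```bash
python3 - <<'E'
from h import *
s=optics.snapshot("scene"); w=optics.snapshot("wrist"); st=r.sense(); print(st["tool_pos"],st["ft_force"],st["width"],st["time_s"])
cv2.imwrite("pics/f.png",np.hstack([cv2.resize(s["img"],(400,300)),cv2.resize(w["img"],(400,300))])[:,:,::-1])
# cup footprint check in scene: lowest dark pixel of bowl vs predicted base
print(proj(s,[.4397,.0155,.004]),proj(s,[.4397,.0155,.162]))
h=cv2.cvtColor(s["img"],cv2.COLOR_RGB2HSV); m=cv2.inRange(h,(5,100,90),(20,255,255))[170:250,280:350]; 
n,l,q,c=cv2.connectedComponentsWithStats(m); print([(a[4],cc+[280,170]) for a,cc in zip(q,c) if 100<a[4]<2000])
E
```

```text
[ 0.34190689 -0.00403807  0.29930968] [-0.25833019  0.51869312  1.00989766] 0.7467578122434085 11.55
[313.3818349  280.72929276] [314.34098254 209.7016203 ]
[(np.int32(366), array([314.89071038, 209.60655738]))]
```

View pics/f.png

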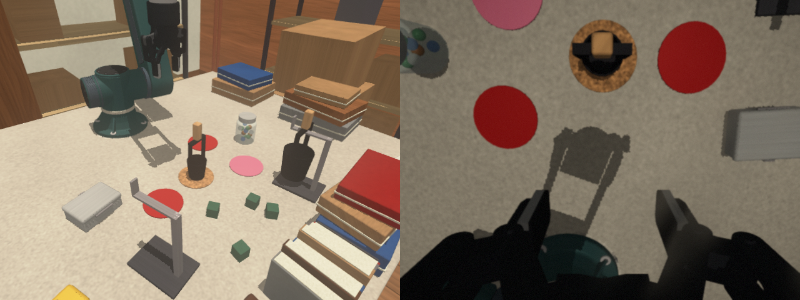

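The cup stands upright in the middle of the cork mat (left (197,175), right (602,55)). The grip is at its predicted pixel, within 1 px, the larger cup still hangs, and the gripper is clear.

```bash
python3 -c "
from h import *
print(r.close_job())"
```

```text
the job is handed in; nothing more can be done
None
```

The smaller dice cup is off its hook and standing upright in the middle of the cork mat. I handed the job in at about 11.6 s; no verdict is reported.

- **Unhooking:** I lifted the cup 44 mm by its grip, against the 32 mm needed to clear the hook tip. I then drew it off along the stand's -x, with force readings under 2 N throughout, so the hook was not strained.
- **Placing:** I lowered it in small steps until a contact force of about 5 N showed, at the height expected for the mat. Then I opened the jaws and backed away.
- **Last checks:**
  - The grip is within 1 px of where it should be for a cup upright at the mat's centre.
  - The larger cup still hangs on its stand.
  - The gripper touches nothing.

No check failed. The only disagreement was 1–2° between the yaw estimates for the stand and the cup, which I corrected from the wrist view before gripping.

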